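# Shut the photometer's cover and start it at the touch-free switch

### The job

Start a reading on the photometer: with the fingertips, push the sliding cover by its rib fully shut over the sample vial, and only then point down at the middle of the round touch-free switch, fingertips about two to three centimetres above it, and stay there for at least two seconds without touching it. Do not touch the other two switches or come low over them, and leave the vials, beaker and bottle where they stand. Finish with the hand well clear of the round switch.

Things in the scene. Friction and masses are not known exactly. Their poses are not given: they have to be found in the camera images.
- photometer: White bench photometer, 280 x 280 x 100 mm, fixed to the bench, its yaw varies. Origin: centre of its underside; x points from its sloping front with the black screen to its rear, y to its left, z up. The front half slopes from 45 mm up to 100 mm high; the rear half (x from 0 to 140 mm) is a flat deck at z = 100 mm. A round well (28 mm wide, 70 mm deep) opens in the deck at x = 50, y = -50 mm.
- cover (a joint): Travel of the grey sliding cover along the photometer's y axis, in metres: 0 = fully shut over the well, against a stop; grows as the cover is pushed open towards the photometer's +y (up to 0.085). It starts part or fully open, needs about 2 N to slide and stays where it is left.
- cover_rib (a point): Top centre of the rib by which the grey cover is pushed. The rib is 60 mm long along the photometer's x, 12 mm thick along its y, and stands 21 mm above the cover plate (92 x 90 mm, top 109 mm above the bench); the rib's top is 130 mm above the bench. Its axes are those of the photometer; push towards -y to shut.
- round_switch: The start switch: round touch-free switch, grey plastic with a white top, 60 mm across, 22 mm high, fixed to the bench. Origin: centre of its underside, z up. It senses a fingertip held over its middle.
- square_switch: Another touch-free switch, not wanted: square, 56 x 56 mm, 22 mm high, same materials, fixed. Origin: centre of its underside. The three switches stand in a row to the photometer's right, at least 95 mm apart between centres, in any order.
- oblong_switch: Another touch-free switch, not wanted: oblong, 78 x 36 mm, 22 mm high, same materials, fixed. Origin: centre of its underside.
- sample_vial: Glass sample vial with white cap, 24 mm across, 60 mm high, loose, standing inside the photometer's well, its cap 10 mm below the deck. Origin: centre of its underside.
- spare_vial: Loose glass vial with white cap, 26 mm across, 60 mm high, standing on the bench beyond the switches. Origin: centre of its underside.
- beaker: Loose glass beaker, 66 mm across, 75 mm high, beyond the switches. Origin: centre of its underside.
- reagent_bottle: Loose amber reagent bottle with black cap, 60 mm across, 110 mm high, beyond the switches. Origin: centre of its underside.
Not all that is in view belongs to the job. Leave any blue look-alike of the reagent_bottle alone.

How it is judged:
By the outcome, as a careful person would: the job done as asked, in the order asked, and still so for the second after the job is handed in, with the robot touching nothing.
It also fails if it takes over 48 s, if anything falls off the work surface, if the arm or the gripper's body presses on something with over 40 N, if the wrist force passes 120 N, or if a joint passes its speed limit or range.

### The arm

A 6-joint arm with a two-finger parallel gripper is mounted at the origin on the work surface. World frame = base frame: x ahead of the robot, y to its left, z up, the work surface at z = 0. Lengths are in mm, angles in degrees, forces in N, time in s.
With the tool pointing down it reaches from about 350 to 850 mm from the base axis. Payload 8.1 kg.
Tool frame: the origin (TCP) lies between the finger pads, 19 mm behind the fingertips; this is the grasp point; z points along the fingers, y is the line along which they close (so a half turn about z gives the same grasp; the last joint's range is limited). The gripper opens to 85 mm and grips with 20 to 120 N. Pads are 22 mm wide; open, the fingers measure 114 mm over their backs; the gripper's body (76 mm by 85 mm) begins 54 mm behind the grasp point. The pads swing forward as they close: fully open they stand 13 mm farther back than shut.
Start: joints at [65.352, 7.471, 85.268, -0, 87.261, -4.893], TCP at [202.784, 564.698, 249.992] pointing down, gripper open.
Joint ranges: [-169.43, 169.43], [-51.17, 129.36], [1.28, 143.12], [-76.62, 256.62], [0, 156.53], [-152.29, 152.29]. Speed limits (degrees/s): [136.94, 136.94, 159.86, 180, 180, 180].

### API

Orientations are given as [roll, pitch, yaw] about the fixed x, y, z axes, in that order (R = Rz(yaw) Ry(pitch) Rx(roll)).
In Python, from bench import r gives the robot as it stands. The module is installed in compiled form; this text tells all that it offers.
- The arm moves only by the shell command python3 -m handwheel 'ROWS' [FORCE]. ROWS is JSON, a list of rows, each a list of 7 numbers: the shift along the tool's x, y, z in m, then the turn, a rotation vector about the tool's x, y, z in degrees, then the finger opening in m, from 0 to 0.0854. In form: [[tx, ty, tz, ax, ay, az, claw], ...]. A call has 1 to 8 rows; each row shifts and turns the commanded pose from where the row before left it, along the tool's axes as they then stand; what a row does not reach is not made up. A row lasts 1/12 s, in which the tool goes at most 41.7 mm and 7.16 degrees, less where a joint would pass 70% of its speed; a pose out of reach is approached as far as the arm can. A call with a gripper value outside its range is refused whole. The fingers move at their own pace and stop on an object; FORCE is the grip in N (left out, the last holds). Time passes only in rows, so rows that do not move let the fingers close. It gives the time, the measured TCP pose, the force, the opening and the grip force at its end, in the units of the state.
- r.sense(): the state, without advancing time (a new reading comes with each control period).
- r.snapshot(name): name is "scene" or "top" or "wrist"; returns (picture, depth): 480x640x3 uint8, blue, green, red; 480x640 float32, mm along the optical axis (not along the pixel's ray), 0 where there is no reading.
- r.calibration(name): a dict with "vfov" (degrees; the focal length in pixels is half the picture's height over the tangent of half this angle, whatever the lens; pixels are square), "cx", "cy" (the principal point, pixels), "rvec" (rotation vector, rad) and "tvec" (3), from world to camera coordinates, as OpenCV has them; the wrist camera has in their place "tool_from_camera" (4x4, takes a point from camera to tool coordinates, whose origin is the TCP and whose axes are the flange's). Camera axes: x right, y down, z forward; pixel columns grow to the right and rows downward; lengths in mm; the calibration is good to about 2 mm. A picture is of the moment at which its call begins: read the wrist's pose just before it. calibration takes no time and is no camera call.
- r.hand_in(): hands the job in; it is judged then, once.
The state is a dict: "time": time; "joint_pos": joint angles; "qd": joint speeds; "joint_efforts": joint torques, N m; "tool_pos": TCP position; "tcp_rot": TCP orientation; "ft_force": force on the tool from outside, world axes, zero at the start; "wrist_torque": the same for the moment, N m; "finger_gap": finger opening in mm; "grip_force": force on a finger pad.
Only numpy, scipy, OpenCV 4.12 (cv2) and the standard library are available. Lean on these libraries where they do the work, as an engineer would, in place of code of your own. Each camera call takes 0.05 s, during which the arm holds its last target. There are 200 camera calls.

## Working session

There is one attempt and no reset: what is moved stays moved. The work goes in short steps, Python scripts to look and compute and a shell command to move; the robot and the scene stay as the last step left them, time stands still between calls to the robot, and variables do not carry over. Pictures are saved under pics/ and viewed, at most 10 in all, crops included, and the job is handed in when it is done.

```bash
mkdir -p pics; cat > h.py <<'E'
import numpy as np, cv2
from bench import r
def cloud(name):
    s=r.sense(); im,d=r.snapshot(name); c=r.calibration(name)
    f=240/np.tan(np.radians(c["vfov"])/2)
    v,u=np.mgrid[0:480,0:640]
    P=np.stack([(u-c["cx"])/f*d,(v-c["cy"])/f*d,d],-1).astype(float)
    if "rvec" in c:
        R=cv2.Rodrigues(np.array(c["rvec"],float))[0]; t=np.array(c["tvec"],float).ravel()
        W=(P-t)@R
    else:
        from scipy.spatial.transform import Rotation as Ro
        T=np.array(c["tool_from_camera"]); Rt=Ro.from_euler("xyz",s["tcp_rot"],degrees=True).as_matrix()
        W=(P@T[:3,:3].T+T[:3,3])@Rt.T+np.array(s["tool_pos"])
    W[d==0]=np.nan
    return im,d,W
E
python3 - <<'E'
from h import *
print(r.sense())
for n in("top","scene"):
    im,d,W=cloud(n); cv2.imwrite(f"pics/{n}0.png",im); np.save(f"{n}0.npy",W); print(n,r.calibration(n))
E
```

```text
{'time': 0.0, 'joint_pos': array([ 6.53517121e+01,  7.51606737e+00,  8.53315007e+01, -7.08658179e-04,
        8.72596902e+01, -4.89378614e+00]), 'qd': array([-0.03228945, -0.00956905,  0.07222703,  0.02861544,  0.01882337,
       -0.02390391]), 'joint_efforts': array([ 2.36059517e-03, -5.69399393e+01, -5.00555634e+01,  3.35361494e-05,
        1.44887177e-02,  6.63184665e-05]), 'tool_pos': array([202.56626847, 564.21745004, 248.91309353]), 'tcp_rot': array([-1.79893072e+02, -8.44487500e-03,  1.60245525e+02]), 'ft_force': array([ 0.42615767,  0.12339592, -0.3708916 ]), 'wrist_torque': array([-0.06640968, -0.02040061, -0.06141425]), 'grip_force': 0.0, 'finger_gap': 85.41446654908847}
top {'vfov': 48.58080052995247, 'cx': 322.57014664573273, 'cy': 239.39838740951504, 'rvec': array([ 2.20065875, -2.17708005,  0.08948364]), 'tvec': array([ -98.95942189,  582.60417039, 1068.50284899])}
scene {'vfov': 51.668888664370286, 'cx': 321.3146376753703, 'cy': 236.58941561752988, 'rvec': array([ 1.45934286,  1.90944916, -0.99253389]), 'tvec': array([ 218.32525597, -212.41852437, 1398.90428757])}
```

View pics/top0.png

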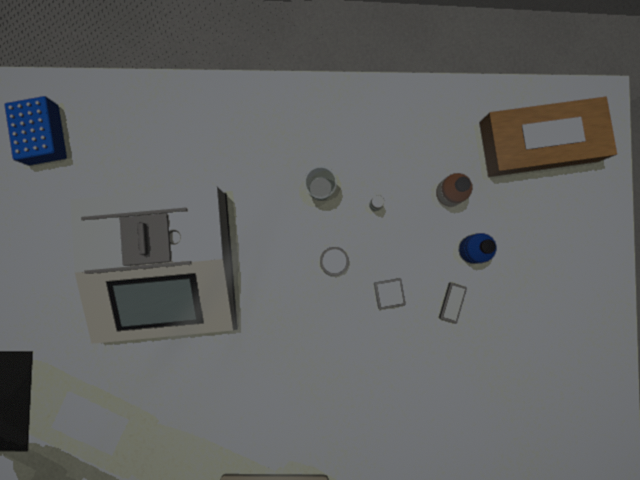

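View pics/scene0.png

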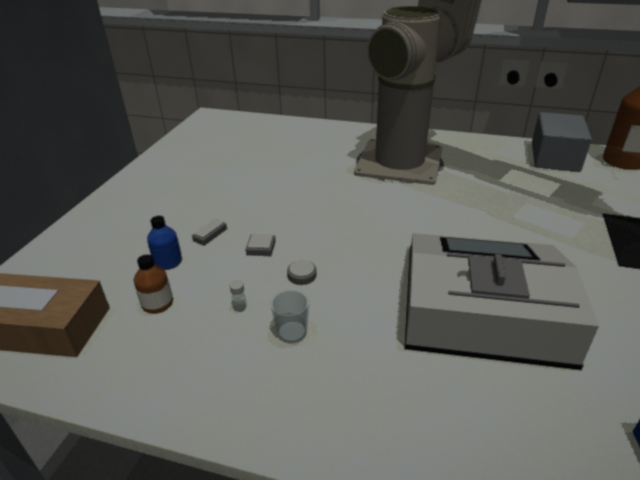

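Top view: photometer at left (px 80–235 × 190–340), rib at about (142,238), and open well at (175,237). The three switches are round (334,261), square (390,294) and oblong (454,302); the round one is the start switch. I'll confirm it in a crop and measure.

```bash
python3 - <<'E'
from h import *
W=np.load("top0.npy"); im=cv2.imread("pics/top0.png"); v,u=np.mgrid[0:480,0:640]
Z=W[...,2]
def reg(n,u0,u1,v0,v1,z0,z1):
    m=(u>=u0)&(u<=u1)&(v>=v0)&(v<=v1)&(Z>z0)&(Z<z1)
    p=W[m]; b=cv2.minAreaRect(p[:,:2].astype(np.float32))
    print(n,m.sum(),"mean",p.mean(0).round(1),"rect",np.round(b[0],1),np.round(b[1],1),round(b[2],1),"px",u[m].mean().round(1),v[m].mean().round(1)); return p
reg("rib",115,180,205,275,122,140)
reg("plate",115,180,205,275,105,116)
reg("deck",80,225,190,262,94,104)
reg("body",75,240,185,345,40,104)
reg("round",315,355,240,282,15,30)
reg("square",368,412,272,315,15,30)
reg("oblong",435,472,275,330,15,30)
reg("beaker",300,345,160,208,30,90)
reg("vial",365,390,190,215,30,75)
reg("bottle",440,475,170,208,60,125)
for p in((142,238),(175,237),(334,261),(100,330),(280,350)): print(p,W[p[1],p[0]].round(1))
a=cv2.resize(im[180:350,70:240],(600,600),interpolation=3);b=cv2.resize(im[230:330,310:480],(800,470),interpolation=3)
c=np.zeros((600,800,3),np.uint8); c[:400,:400]=cv2.resize(a,(400,400)); c[:235,400:]=cv2.resize(b,(400,235))
cv2.imwrite("pics/crop1.png",np.clip(c*1.8,0,255).astype(np.uint8))
E
```

```text
rib 223 mean [574.5 242.8 127.4] rect [574.7 243.5] [59.4 13.1] 5.6 px 141.2 238.2
plate 1849 mean [574.1 242.6 107.6] rect [575.9 237.2] [106.1 126. ] 5.2 px 144.8 239.2
deck 7297 mean [603.2 231.   98.4] rect [600.3 235.3] [138.6 272.8] 0.8 px 153.0 224.4
body 19231 mean [521.1 231.2  83.7] rect [525.4 237.7] [281.1 282. ] 5.9 px 153.7 267.3
round 593 mean [ 540.2 -116.7   19.5] rect [ 540.6 -116.7] [57.2 57.5] 67.5 px 334.0 260.8
square 673 mean [ 474.8 -230.3   19.6] rect [ 475.  -230.6] [55.6 55.5] 10.3 px 389.4 293.4
oblong 594 mean [ 457.  -360.5   19.5] rect [ 457.3 -361.1] [36.1 77.7] 73.1 px 453.1 302.8
beaker 441 mean [700.3 -86.3  61.3] rect [693.2 -86. ] [64.3 63.1] 0.8 px 320.2 179.5
vial 140 mean [ 657.7 -200.    56.4] rect [ 658.6 -200.4] [23.5 23.9] 69.4 px 376.9 201.7
bottle 708 mean [ 683.7 -353.3   83.6] rect [ 686.7 -358.2] [57.7 57.6] 45.3 px 457.0 187.4
(142, 238) [574.8 241.1 128.2]
(175, 237) [580.1 190.6  90.6]
(334, 261) [ 539.6 -116.5   22.1]
(100, 330) [398.4 342.4  51.2]
(280, 350) [355.5  -7.4  -4.3]
```

View pics/crop1.png

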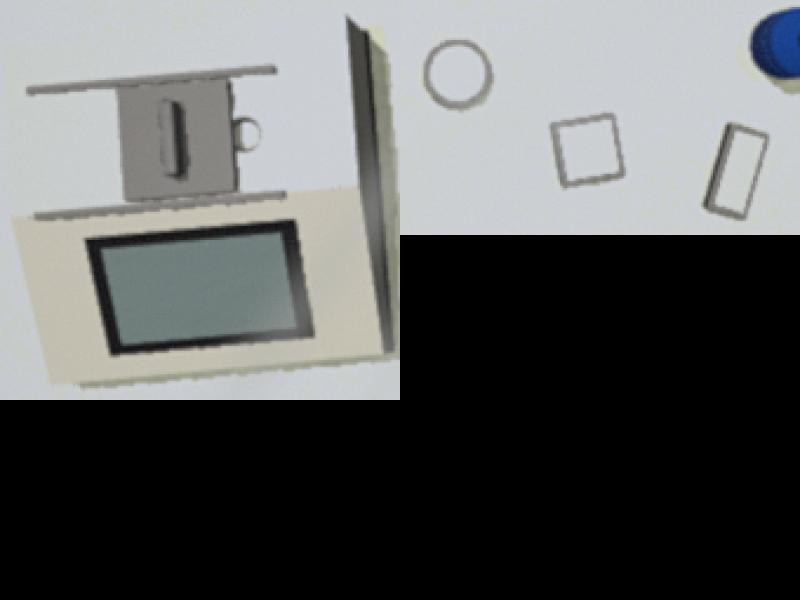

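The crop confirms it: round ring at left, then square, then oblong. Sizes and heights match the description. The photometer's yaw is about 5.6°, and the rib sits at (574.7, 243.5), roughly 51 mm open. I'll turn the tool to yaw 185.6 with fingers shut and approach the +y side of the rib.

```bash
python3 -m handwheel '[[0,0,0,0,0,-6.35,0],[0,0,0,0,0,-6.35,0],[0,0,0,0,0,-6.35,0],[0,0,0,0,0,-6.35,0],[-0.0212,-0.0197,0,0,0,0,0],[-0.0212,-0.0197,0,0,0,0,0],[-0.0212,-0.0197,0,0,0,0,0],[-0.0212,-0.0197,0,0,0,0,0]]' 20
python3 -m handwheel '[[-0.0212,-0.0197,0,0,0,0,0],[-0.0212,-0.0197,0,0,0,0,0],[-0.0212,-0.0197,0,0,0,0,0],[-0.0212,-0.0197,0,0,0,0,0],[-0.0212,-0.0197,0,0,0,0,0],[-0.0212,-0.0197,0,0,0,0,0],[-0.0212,-0.0197,0,0,0,0,0],[-0.0212,-0.0197,0,0,0,0,0]]'
python3 -m handwheel '[[-0.0212,-0.0197,0,0,0,0,0],[-0.0212,-0.0197,0,0,0,0,0],[-0.0212,-0.0197,0,0,0,0,0],[-0.0212,-0.0197,0,0,0,0,0],[0,0,0,0,0,0,0],[0,0,0,0,0,0,0]]'
python3 - <<'E'
from h import *
im,d,W=cloud("wrist"); cv2.imwrite("pics/w1.png",im); np.save("w1.npy",W)
print(r.calibration("wrist"))
m=(W[...,2]>122)&(W[...,2]<137)&(abs(W[...,0]-575)<60)&(abs(W[...,1]-243)<30); p=W[m]
if len(p): print(len(p),cv2.minAreaRect(p[:,:2].astype(np.float32)),p.mean(0))
E
```

```text
time: 0.77
tool_pos: [295.4, 493.6, 249.4]
tcp_rot: [-180.0, -0.0, -174.3]
ft_force: [0.1, 0.5, -0.2]
finger_gap: -0.4
grip_force: 0.0
time: 1.43
tool_pos: [480.0, 353.3, 249.5]
tcp_rot: [-180.0, -0.0, -174.4]
ft_force: [-0.6, 0.3, -0.3]
finger_gap: 0.0
grip_force: 0.0
time: 1.93
tool_pos: [572.0, 283.0, 249.0]
tcp_rot: [-180.0, -0.1, -174.5]
ft_force: [-0.2, 0.4, -0.4]
finger_gap: -0.1
grip_force: 0.0
{'vfov': 67.8691419281127, 'cx': 318.84687194132033, 'cy': 239.96730624886266, 'tool_from_camera': array([[ 1.26881234e-03, -9.55660564e-01, -2.94467784e-01,
         7.51764765e+01],
       [ 9.99999117e-01,  1.32904510e-03, -4.43092416e-06,
        -3.06515599e-01],
       [ 3.95595424e-04, -2.94467519e-01,  9.55661407e-01,
        -1.23067982e+02],
       [ 0.00000000e+00,  0.00000000e+00,  0.00000000e+00,
         1.00000000e+00]])}
1384 ((574.2353515625, 243.8303680419922), (59.2571907043457, 12.451058387756348), 5.7480621337890625) [572.62712763 244.29961742 128.34756013]
```

View pics/w1.png

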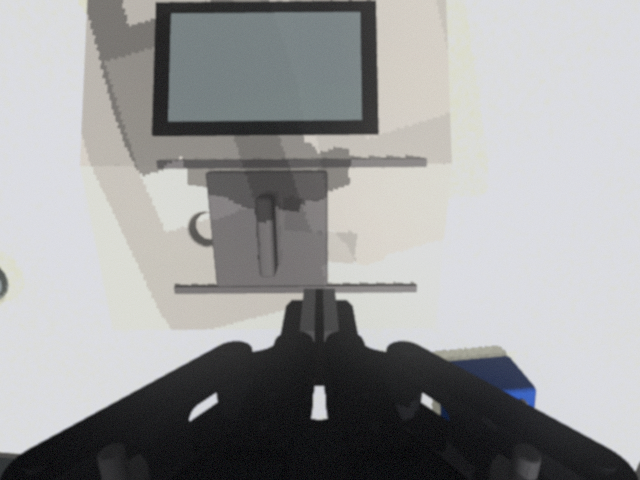

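The wrist view shows the rib at px (267,235), the well at (200,228), and the fingertips at (318,290) on the +y side. The rib measures (574.2, 243.8), which agrees with the top view. Now I'll descend and push.

```bash
python3 -m handwheel '[[0,0,0.022,0,0,0,0],[0,0,0.022,0,0,0,0],[0,0,0.022,0,0,0,0],[0,0,0.022,0,0,0,0],[0,0,0.022,0,0,0,0],[0,0,0,0,0,0,0],[0,-0.006,0,0,0,0,0],[0,-0.006,0,0,0,0,0]]'
python3 -m handwheel '[[0,-0.005,0,0,0,0,0],[0,-0.005,0,0,0,0,0],[0,-0.005,0,0,0,0,0],[0,-0.005,0,0,0,0,0],[0,-0.005,0,0,0,0,0],[0,-0.005,0,0,0,0,0],[0,-0.005,0,0,0,0,0],[0,-0.005,0,0,0,0,0]]'
```

```text
time: 2.65
tool_pos: [572.5, 273.1, 141.4]
tcp_rot: [180.0, 0.1, -174.3]
ft_force: [0.4, 0.2, 0.8]
finger_gap: -0.5
grip_force: 0.0
time: 3.32
tool_pos: [577.7, 232.6, 142.1]
tcp_rot: [179.9, 0.2, -174.4]
ft_force: [-0.8, 1.0, 7.5]
finger_gap: -0.1
grip_force: 3.3
```

```bash
python3 - <<'E'
from h import *
s=r.sense(); print(s["tool_pos"],s["ft_force"],s["finger_gap"])
im,d,W=cloud("wrist"); cv2.imwrite("pics/w2.png",im)
m=(W[...,2]>122)&(W[...,2]<137)&(abs(W[...,0]-580)<60)&(abs(W[...,1]-215)<60); p=W[m]
print(len(p),cv2.minAreaRect(p[:,:2].astype(np.float32)))
im,d,W=cloud("top")
m=(W[...,2]>104)&(W[...,2]<113)&(abs(W[...,0]-575)<44)&(abs(W[...,1]-215)<100); p=W[m]; p=p[abs(p[:,0]-590)<15]
print(p[:,1].min(),p[:,1].max(),np.percentile(p[:,1],2))
E
```

```text
[577.69525197 232.57630607 142.05436577] [-0.80741467  1.00779082  7.47808881] -0.06169640286227492
3006 ((567.6158447265625, 216.1220245361328), (39.39420700073242, 42.784934997558594), 39.037994384765625)
168.8724285040275 241.41396434260795 169.68014415233455
```

View pics/w2.png

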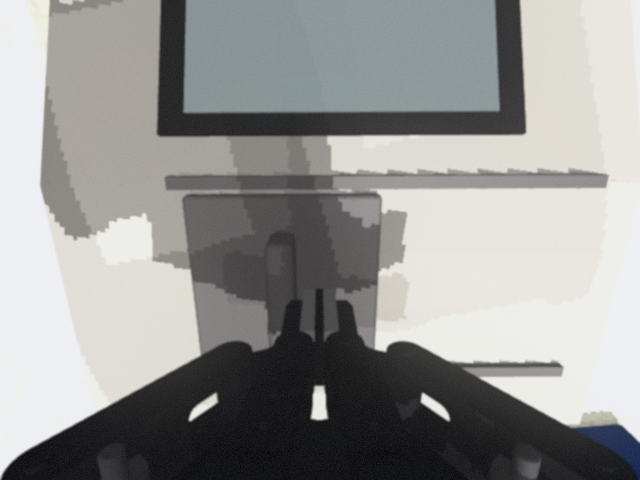

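The fingers are alongside the rib and pushing it, but fz = 7.5 N means the shut tips are resting on the plate. They must reach about 32 mm below the TCP. I'll raise 8 mm and carry on.

```bash
python3 -m handwheel '[[0,0,-0.004,0,0,0,0],[0,0,-0.004,0,0,0,0],[0,0,0,0,0,0,0],[0,0,0,0,0,0,0]]'
python3 - <<'E'
from h import *
im,d,W=cloud("wrist")
s=r.sense(); print(s["tool_pos"])
for v in (286,290,294,300,310,325): print(v,[W[v,u].round(0).tolist() for u in (290,313,319,325,348)])
E
python3 -m handwheel '[[0,-0.005,0,0,0,0,0],[0,-0.005,0,0,0,0,0],[0,-0.004,0,0,0,0,0],[0,-0.004,0,0,0,0,0],[0,0,0,0,0,0,0]]'
```

```text
time: 3.75
tool_pos: [576.6, 232.6, 148.4]
tcp_rot: [180.0, 0.0, -174.4]
ft_force: [-0.6, 0.1, 0.1]
finger_gap: -0.1
grip_force: 0.0
[576.41824101 232.56665664 147.97620406]
286 [[568.0, 219.0, 128.0], [577.0, 229.0, 107.0], [576.0, 232.0, 107.0], [575.0, 235.0, 109.0], [574.0, 247.0, 108.0]]
290 [[570.0, 219.0, 127.0], [566.0, 229.0, 135.0], [565.0, 231.0, 135.0], [565.0, 234.0, 135.0], [577.0, 247.0, 107.0]]
294 [[572.0, 219.0, 127.0], [566.0, 229.0, 139.0], [566.0, 231.0, 138.0], [565.0, 234.0, 140.0], [579.0, 247.0, 107.0]]
300 [[571.0, 220.0, 136.0], [565.0, 229.0, 145.0], [565.0, 231.0, 144.0], [565.0, 234.0, 144.0], [582.0, 248.0, 108.0]]
310 [[571.0, 220.0, 144.0], [566.0, 229.0, 152.0], [565.0, 231.0, 152.0], [565.0, 234.0, 152.0], [568.0, 243.0, 145.0]]
325 [[571.0, 221.0, 156.0], [565.0, 229.0, 163.0], [565.0, 231.0, 163.0], [565.0, 233.0, 163.0], [568.0, 242.0, 156.0]]
time: 4.22
tool_pos: [578.2, 213.7, 147.7]
tcp_rot: [-180.0, -0.0, -174.4]
ft_force: [0.6, 0.2, 0.4]
finger_gap: 0.4
grip_force: 0.0
```

```bash
python3 - <<'E'
from h import *
im,d,W=cloud("wrist"); cv2.imwrite("pics/w3.png",im)
v,u=np.mgrid[0:480,0:640]
p=W[(v>140)&(v<285)&(W[...,2]>123)&(W[...,2]<133)&(abs(W[...,0]-570)<50)]
print(len(p),p.min(0),p.max(0),cv2.minAreaRect(p[:,:2].astype(np.float32)))
p=W[(v>200)&(v<280)&(W[...,2]>104)&(W[...,2]<113)&(abs(W[...,0]-565)<10)]
print(np.percentile(p[:,1],[1,99]))
E
```

```text
1243 [549.04043932 192.20557275 123.03986819] [569.79740465 205.46133954 130.92236063] ((559.3269653320312, 198.4658203125), (20.433340072631836, 12.106596946716309), 6.173797130584717)
[155.09188103 242.92742813]
```

View pics/w3.png

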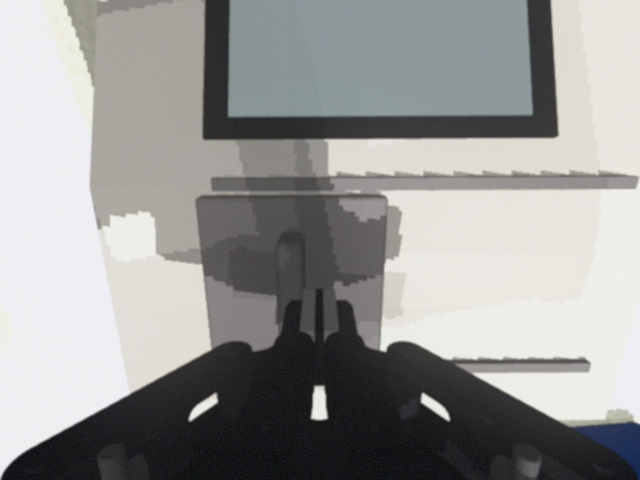

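Wrist view: the rib at px (290,265) has moved about 44 mm, leaving roughly 7 mm. The fingers' wider shoulders were riding on the rib top, so that was the vertical force. I'll back off 10 mm, go lower so the shoulders push the rib's side, and finish against the stop.

```bash
python3 -m handwheel '[[0,0.005,-0.004,0,0,0,0],[0,0.005,0,0,0,0,0],[0,0,0.008,0,0,0,0],[0,0,0.008,0,0,0,0],[0,0,0,0,0,0,0]]'
python3 -m handwheel '[[0,-0.003,0,0,0,0,0],[0,-0.003,0,0,0,0,0],[0,-0.002,0,0,0,0,0],[0,-0.002,0,0,0,0,0]]'
python3 -m handwheel '[[0,-0.002,0,0,0,0,0],[0,-0.002,0,0,0,0,0],[0,0,0,0,0,0,0]]'
```

```text
time: 4.68
tool_pos: [575.8, 224.5, 133.2]
tcp_rot: [-180.0, -0.2, -174.3]
ft_force: [-0.5, -0.6, -0.8]
finger_gap: 0.3
grip_force: 0.0
time: 5.02
tool_pos: [578.3, 214.5, 136.1]
tcp_rot: [180.0, 0.0, -174.4]
ft_force: [-0.9, 1.5, -0.4]
finger_gap: 0.2
grip_force: 0.8
time: 5.27
tool_pos: [578.5, 212.3, 136.2]
tcp_rot: [179.8, 0.0, -174.3]
ft_force: [-0.7, 9.1, -2.3]
finger_gap: 0.2
grip_force: 4.5
```

```bash
python3 -m handwheel '[[0,-0.002,0,0,0,0,0],[0,-0.002,0,0,0,0,0],[0,0,0,0,0,0,0]]'
python3 -m handwheel '[[0,0.006,0,0,0,0,0],[0,0.006,0,0,0,0,0],[0,0.006,0,0,0,0,0],[0,0,-0.025,0,0,0,0],[0,0,-0.03,0,0,0,0],[0,0,-0.03,0,0,0,0],[0,0.03,-0.025,0,0,0,0],[0,0.02,0,0,0,0,0]]'
python3 - <<'E'
from h import *
im,d,W=cloud("wrist")
v,u=np.mgrid[0:480,0:640]
p=W[(v<285)&(W[...,2]>123)&(W[...,2]<133)&(abs(W[...,0]-575)<60)&(abs(W[...,1]-195)<40)]
c=np.array(cv2.minAreaRect(p[:,:2].astype(np.float32))[0]);print(len(p),cv2.minAreaRect(p[:,:2].astype(np.float32)))
a=np.radians(5.7);e=c-[574.2,243.8];print("travel",-e[0]*np.sin(a)+e[1]*np.cos(a),"lateral",e[0]*np.cos(a)+e[1]*np.sin(a))
e=c-[525.4,237.7];print("local y",-e[0]*np.sin(a)+e[1]*np.cos(a))
print(r.sense()["tool_pos"])
E
```

```text
time: 5.52
tool_pos: [578.5, 211.6, 136.4]
tcp_rot: [179.5, 0.1, -174.3]
ft_force: [-2.1, 23.8, -4.3]
finger_gap: -0.2
grip_force: 11.6
time: 6.18
tool_pos: [575.3, 275.8, 254.1]
tcp_rot: [179.8, 0.6, -174.5]
ft_force: [1.8, 0.2, 1.3]
finger_gap: 0.0
grip_force: 0.0
1392 ((579.7219848632812, 192.732177734375), (59.34215545654297, 12.69637393951416), 5.914398193359375)
travel -51.36376314590935 lateral 0.42263846807503125
local y -50.14072795663544
[573.6080092  279.13708956 251.10904724]
```

The cover is shut: 9 N rising to 24 N at the stop, with the rib at local y = −50, above the well. Now to the round switch.

```bash
python3 -m handwheel '[[0.0051,-0.0279,0,0,0,0,0],[0.0051,-0.0279,0,0,0,0,0],[0.0051,-0.0279,0,0,0,0,0],[0.0051,-0.0279,0,0,0,0,0],[0.0051,-0.0279,0,0,0,0,0],[0.0051,-0.0279,0,0,0,0,0],[0.0051,-0.0279,0,0,0,0,0]]'
python3 -m handwheel '[[0.0051,-0.0279,0,0,0,0,0],[0.0051,-0.0279,0,0,0,0,0],[0.0051,-0.0279,0,0,0,0,0],[0.0051,-0.0279,0,0,0,0,0],[0.0051,-0.0279,0,0,0,0,0],[0.0051,-0.0279,0,0,0,0,0],[0.0051,-0.0279,0,0,0,0,0],[0,0,0,0,0,0,0]]'
python3 - <<'E'
from h import *
im,d,W=cloud("wrist"); cv2.imwrite("pics/w4.png",im)
v,u=np.mgrid[0:480,0:640]
m=(v<420)&(W[...,2]>12)&(W[...,2]<30)&(abs(W[...,0]-540)<50)&(abs(W[...,1]+117)<50);p=W[m]
(x,y),rad=cv2.minEnclosingCircle(p[:,:2].astype(np.float32)); print(len(p),x,y,rad,p[:,2].mean())
s=r.sense();print(s["tool_pos"],s["tcp_rot"])
E
```

```text
time: 6.82
tool_pos: [555.6, 74.9, 245.8]
tcp_rot: [-180.0, -0.0, -174.4]
ft_force: [0.9, -0.2, 0.1]
finger_gap: 0.2
grip_force: 0.0
time: 7.48
tool_pos: [538.9, -126.2, 245.8]
tcp_rot: [-179.9, -0.0, -174.6]
ft_force: [0.1, -0.2, -0.1]
finger_gap: 0.0
grip_force: 0.0
2672 540.1853637695312 -116.96121215820312 29.895702362060547 19.795823189133507
[ 539.0962097  -124.00246001  245.73395858] [-1.79953567e+02 -4.09982236e-02 -1.74583339e+02]
```

View pics/w4.png

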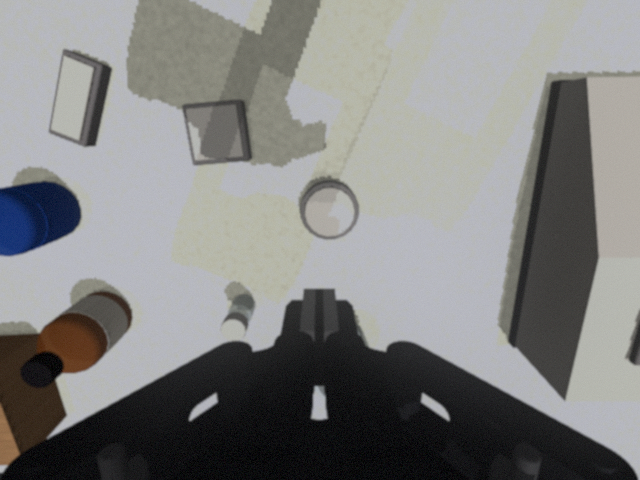

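The round switch is at px (329,208), measured (540.2, −117.0) with radius 29.9. Both cameras agree. Correct the offset and descend in two stages.

```bash
python3 -m handwheel '[[-0.001,0.0035,0.026,0,0,0,0],[-0.001,0.0035,0.026,0,0,0,0],[0,0,0.026,0,0,0,0],[0,0,0.026,0,0,0,0],[0,0,0.026,0,0,0,0],[0,0,0,0,0,0,0],[0,0,0,0,0,0,0]]'
```

```text
time: 8.12
tool_pos: [539.6, -113.0, 114.6]
tcp_rot: [179.9, -0.2, -174.3]
ft_force: [1.4, 1.0, 0.6]
finger_gap: -0.2
grip_force: 0.0
```

```bash
for i in 1 2; do python3 -m handwheel '[[0,0,0,0,0,0,0],[0,0,0,0,0,0,0]]' | grep tool_pos; done
```

```text
tool_pos: [542.6, -114.3, 118.5]
tool_pos: [542.1, -114.4, 117.7]
```

```bash
python3 -m handwheel '[[0.001,-0.0024,0.017,0,0,0,0],[0,0,0.017,0,0,0,0],[0,0,0.017,0,0,0,0],[0,0,0,0,0,0,0],[0,0,0,0,0,0,0],[0,0,0,0,0,0,0],[0,0,0,0,0,0,0]]'
python3 - <<'E'
from h import *
im,d,W=cloud("wrist"); v,u=np.mgrid[0:480,0:640]
s=r.sense();print(s["tool_pos"])
for v in (286,290,294,300): print(v,[W[v,u].round(0).tolist() for u in (310,319,328)])
E
python3 -m handwheel '[[0,0,0,0,0,0,0],[0,0,0,0,0,0,0],[0,0,0,0,0,0,0],[0,0,0,0,0,0,0]]'
```

```text
time: 9.03
tool_pos: [541.4, -117.0, 66.7]
tcp_rot: [-179.9, 0.1, -174.4]
ft_force: [0.1, 0.9, 0.6]
finger_gap: -0.2
grip_force: 0.0
[ 541.36315417 -116.96640094   66.68086006]
286 [[544.0, -122.0, 20.0], [543.0, -117.0, 21.0], [543.0, -112.0, 21.0]]
290 [[530.0, -122.0, 54.0], [530.0, -118.0, 53.0], [530.0, -115.0, 53.0]]
294 [[531.0, -122.0, 57.0], [530.0, -118.0, 58.0], [531.0, -115.0, 56.0]]
300 [[531.0, -122.0, 62.0], [531.0, -118.0, 62.0], [530.0, -115.0, 63.0]]
time: 9.42
tool_pos: [540.3, -116.6, 65.2]
tcp_rot: [-180.0, 0.0, -174.4]
ft_force: [0.5, -0.4, 0.1]
finger_gap: 0.1
grip_force: 0.0
```

Centred on the switch, tips about 25 mm above its top. Holding about 4 s.

```bash
for i in 1 2 3 4 5 6; do python3 -m handwheel '[[0,0,0,0,0,0,0],[0,0,0,0,0,0,0],[0,0,0,0,0,0,0],[0,0,0,0,0,0,0],[0,0,0,0,0,0,0],[0,0,0,0,0,0,0],[0,0,0,0,0,0,0],[0,0,0,0,0,0,0]]' | grep -E "time|tool_pos"; done
```

```text
time: 10.08
tool_pos: [540.2, -116.6, 65.0]
time: 10.75
tool_pos: [540.3, -116.6, 65.0]
time: 11.42
tool_pos: [540.2, -116.6, 65.0]
time: 12.08
tool_pos: [540.3, -116.6, 65.0]
time: 12.75
tool_pos: [540.2, -116.6, 65.0]
time: 13.42
tool_pos: [540.2, -116.6, 65.0]
```

Held with tips at 24 mm for over 4 s. Retreat straight up, then check.

```bash
python3 -m handwheel '[[0,0,-0.02,0,0,0,0],[0,0,-0.03,0,0,0,0],[0,0,-0.03,0,0,0,0],[0,0,-0.03,0,0,0,0],[0,0,-0.03,0,0,0,0],[0,0,-0.03,0,0,0,0],[0,0,-0.02,0,0,0,0],[0,0,0,0,0,0,0]]'
python3 -m handwheel '[[0.025,0.02,0,0,0,0,0],[0.025,0.02,0,0,0,0,0],[0.025,0.02,0,0,0,0,0],[0.025,0.02,0,0,0,0,0],[0,0,0,0,0,0,0],[0,0,0,0,0,0,0],[0,0,0,0,0,0,0]]'
python3 - <<'E'
from h import *
im,d,W=cloud("scene"); cv2.imwrite("pics/s2.png",im)
im,d,W=cloud("top")
p=W[(W[...,2]>122)&(W[...,2]<133)&(abs(W[...,0]-575)<50)&(abs(W[...,1]-210)<60)]
print(cv2.minAreaRect(p[:,:2].astype(np.float32)))
E
```

```text
time: 14.08
tool_pos: [542.7, -117.4, 261.3]
tcp_rot: [-179.8, 0.5, -174.4]
ft_force: [0.6, -0.0, 0.4]
finger_gap: 0.0
grip_force: 0.0
time: 14.67
tool_pos: [433.1, -46.9, 255.0]
tcp_rot: [-180.0, 0.0, -174.3]
ft_force: [0.5, 0.2, 0.4]
finger_gap: 0.1
grip_force: 0.0
((579.9707641601562, 192.40003967285156), (58.41586685180664, 13.276761054992676), 6.776280403137207)
```

View pics/s2.png

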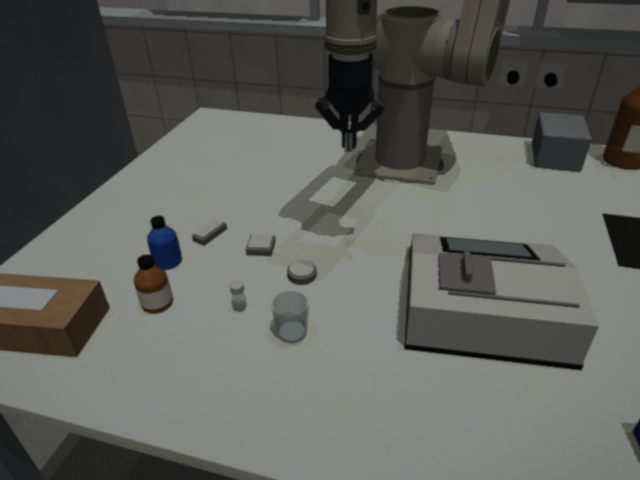

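The scene shows the cover shut (rib at px (467,265)), the vials, beaker (291,315) and bottle in place, and the hand clear at (350,130).

```bash
python3 -c "
from bench import r
print(r.hand_in())"
```

```text
the job is handed in; nothing more can be done
None
```

I pushed the cover fully shut against its stop, then held the fingertips about 24 mm above the middle of the round switch for over 4 s without touching it; I finished well clear and handed the job in at about 15 s, but no verdict came back.

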